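# Set the test supply to 9 V and switch its output on

### The job

The locomotive on the test track needs 9 V: with the fingertips closed together, push the bar of the bench supply's black voltage selector round clockwise (seen from above), click by click, to the sixth click up from its zero stop (1.5 V a click), never past it, and keep both fingers on the same side of the bar so that it is not pinched or straddled. Only when it sits there, press down the raised end of the output rocker (the end with the white line) so that it flips over to on and stays, and move clear. Be gentle with the selector, do not press the red stop button or turn the small grey trim knob, and leave every loose thing on the bench where it is.

Things in the scene. Friction and masses are not known exactly. Their poses are not given: they have to be found in the camera images.
- supply: bench power supply: blue case fixed to the bench, 170 mm deep (x), 300 mm wide (y), flat aluminium top panel 75 mm above the bench. Origin: centre of its underside, x away from the robot at yaw 0, z up. On the panel at (x, y) mm: selector (0, 62), output rocker (-34, -88), stop button (52, -118), trim knob (52, -80). Output posts stick out 17 mm from the front (-x) face, low down
- dial: voltage selector: black skirt 38 mm across (top 6 mm above the panel) with a straight upright bar 11 mm thick, from 6 to 26 mm above the panel, reaching 35.5 mm from the axis at the pointer end (white line) and 26 mm at the tail. Origin on the axis 0.5 mm above the panel; x along the bar to the pointer, z up. Nothing taller than 2 mm stands on the panel within 75 mm of the axis
- dial_turn (a joint): turn of the selector, rad: 0 at the zero stop, growing clockwise seen from above. Detents every 0.5236 rad (30 degrees): positions 0 to 8, 1.5 V each; position 6 (9 V) = 3.1416. Starts at one of 0 to 3. Each click first resists with up to 0.1 N m (4 N at 25 mm); past half way it snaps on to the next by itself. A 30-degree tick on the panel marks each position
- dial_hub (a point): point on the selector's axis 15.5 mm above the panel (90.5 mm above the bench), half way up the bar; x axis along the bar to the pointer end, z up. The zero tick, with a red dot outside it, lies 120 degrees anticlockwise from the case's x axis
- dial_pointer (a point): middle of the pointer end of the selector's bar, 35.5 mm from the axis, 90.5 mm above the bench
- rocker: output rocker: black, 34 mm long (along the case's x), 22 mm wide, in a flat black bezel 44 by 30 mm, 3 mm high. Origin on its pivot, 6.5 mm above the panel; the pivot lies along the case's y. When off, its far (+x) end, with a white line across it, stands up and the near end, with a small white ring, is down
- rocker_tilt (a joint): tilt of the rocker, rad: 0 off, 0.4 on (white-line end down); it may read 0.03 beyond either. Over-centre spring: about 3.5 N on the white-line end flips it (past 0.2 it goes on by itself) and it stays; the pressed end goes down about 4.5 mm and stays above the bezel
- rocker_on_end (a point): point on the top of the rocker on the white line, 11 mm from the pivot towards +x, where to press; y axis along the pivot. About 91 mm above the bench when off and 87 mm when on
- stop (a joint): red stop button, 24 mm across on a yellow ring, near the far right corner of the panel: m pressed, 0 released, 0.005 fully down. To be left alone
- trim_mark (a point): white mark on the rim of the small grey round trim knob (22 mm across, 15 mm tall) on the panel. To be left alone
- reel_blue: blue solder reel standing on its flange, 54 mm across, 32 mm tall, loose beside the supply; origin at the centre of its underside
- reel_green: green solder reel, the same size, loose beside the supply; origin at the centre of its underside
- tin: flat steel tin, 60 mm across, 24 mm tall, loose beside the supply; origin at the centre of its underside
- driver: screwdriver with red handle, 170 mm long, lying loose in front of the supply; origin under its middle, x axis towards its tip
- glue: small glue bottle, 30 mm across, 85 mm tall, loose beside the supply; origin at the centre of its underside
- wagon: brown model goods wagon, 120 by 34 by 37 mm, loose on the bench beyond the supply; origin at the centre of its underside, x along its length
- mug: white mug, 80 mm across, 92 mm tall, loose on the left of the bench; origin at the centre of its underside

How it is judged:
On the way, in this order (a step that is already met when the one before it is completed fails the run):
1. the selector sits at the sixth click (9 V) with the output still off (value of joint dial_turn between 3.0116 and 3.2716 rad and value of joint rocker_tilt below 0.1 rad), for 0.3 s.
2. the rocker is pressed over to on with the selector at the sixth click (value of joint dial_turn between 3.0116 and 3.2716 rad and value of joint rocker_tilt above 0.3 rad), for 0.2 s.
At the end, for the whole second after the job is handed in: The selector rests at the sixth click (3.14 rad, within 0.13 rad), the rocker is on (tilt over 0.3 rad), the stop button is not pressed, the trim mark is within 4 mm and every loose thing within 20 mm of where it was (all of step 2 and velocity of joint dial_turn between -0.2 and 0.2 rad/s and value of joint stop below 0.002 m and distance of trim_mark from where it was at the start of the episode below 0.004 m and distance of each of reel_blue, reel_green, tin, driver, glue, wagon, mug from where it was at the start of the episode below 0.02 m); the robot touches nothing.
It fails at once if the selector is turned past the sixth click (over half a click beyond it) (value of joint dial_turn above 3.4116 rad).
It fails at once if the output is switched on while the selector is not at the sixth click (value of joint rocker_tilt above 0.2 rad and (value of joint dial_turn below 2.9416 rad or value of joint dial_turn above 3.3416 rad)).
It fails at once if the selector's bar is pinched or straddled: touched while the middle of the gripper is over the bar (within 6 mm of its centre line), or pushed harder than 25 N ((contact force between the fingers and dial above 0.5 N and y of the grasp point in the frame of dial_hub between -0.006 and 0.006 m and x of the grasp point in the frame of dial_hub between -0.045 and 0.045 m) or contact force between the arm and dial above 25 N).
It fails at once if the red stop button is pressed more than 2 mm or the trim knob's mark is moved more than 4 mm (value of joint stop above 0.002 m or distance of trim_mark from where it was at the start of the episode above 0.004 m).
It fails at once if a loose thing on the bench is moved more than 20 mm (shoved, lifted or carried) (distance of any of reel_blue, reel_green, tin, driver, glue, wagon, mug from where it was at the start of the episode above 0.02 m).
It also fails if it takes over 67 s, if anything falls off the work surface, if the arm or the gripper's body presses on something with over 40 N, if the wrist force passes 120 N, or if a joint passes its speed limit or range.

### The arm

A 6-joint arm with a two-finger parallel gripper is mounted at the origin on the work surface. World frame = base frame: x ahead of the robot, y to its left, z up, the work surface at z = 0. Lengths are in m, angles in rad, forces in N, time in s.
With the tool pointing down it reaches from about 0.4 to 0.825 m from the base axis. Payload 7 kg.
Tool frame: the origin (TCP) lies between the finger pads; the fingertips stand 17 mm ahead of it and the grasp point (between the pads) lies 2 mm behind it (env.tips_ahead is the distance from the TCP to the fingertips, in m); z points along the fingers, y is the line along which they close (so a half turn about z gives the same grasp; the last joint's range is limited). The gripper opens to 88 mm and grips with 3 to 60 N. Pads are 19 mm wide; open, the fingers measure 130 mm over their backs; the gripper's body (78 mm by 193 mm) begins 47 mm behind the grasp point.
Start: joints at [1.593, 0.359, 0.012, 0, -1.224, -0.288], TCP at [0.177, 0.651, 0.244] pointing down, gripper open.
Joint ranges: [-3.07, 3.07], [-1.43, 2.12], [-1.02, 1.25], [-3.03, 1.67], [-3.05, -0], [-3.03, 3.03]. Speed limits (rad/s): [2.39, 2.39, 3.01, 3.14, 3.14, 3.14].

### API

Orientations are given as a 3x3 rotation matrix whose columns are the frame's x, y, z axes.
In Python, from cell import env, cams, ticket gives the robot as it stands.
- The arm moves only by the tool jog_arm, never from a script. Its argument "steps" is a list of rows, each a list of 5 numbers: the opening, from -1 (shut) to 1 (fully open), then the shift along the tool's x, y, z each as a share of 0.15 m, from -1 to 1, then the turn about the tool's z as a share of 60 degrees, from -1 to 1. In form: [[fingers, tx, ty, tz, turn], ...]. A call has 1 to 10 rows; each row is the pose to reach, as a shift and turn from the pose commanded when the call began, along the tool's axes at that moment; what a row does not reach only later rows make up. A row lasts 1/12 s, in which the tool goes at most 41.7 mm and 7.16 degrees, less where a joint would pass 70% of its speed; a pose out of reach is approached as far as the arm can. A call with a number of a shift or a turn outside -1 to 1 is refused whole. A call with a gripper value outside its range is refused whole. The fingers move at their own pace and stop on an object; "grip_force" is the grip in N (left out, the last holds). Time passes only in rows, so rows that repeat a pose let the fingers close. It gives the time, the measured TCP pose, the force, the opening and the grip force at its end, in the units of the state.
- env.observe(): the state, without advancing time (a new reading comes with each control period).
- cams.capture(name): name is "scene" or "top" or "wrist"; returns the picture (400x640x3 uint8, red, green, blue); there is no depth.
- cams.camera_params(name): a dict with "K" (3x3 intrinsics, pixels), "rvec" (rotation vector, rad) and "tvec" (3), from world to camera coordinates, as OpenCV has them; the wrist camera has in their place "mount" (4x4, takes a point from camera to tool coordinates, whose origin is the TCP and whose axes are the flange's). Camera axes: x right, y down, z forward; pixel columns grow to the right and rows downward; lengths in m; the calibration is good to about 2 mm. A picture is of the moment at which its call begins: read the wrist's pose just before it. camera_params takes no time and is no camera call.
- ticket.finish_job(): hands the job in; it is judged then, once.
The state is a dict: "clock": time; "joint_pos": joint angles; "qd": joint speeds; "effort": joint torques, N m; "tcp_pos": TCP position; "tool_rot": TCP orientation; "ft_force": force on the tool from outside, world axes, zero at the start; "moment": the same for the moment, N m; "opening": opening from 0.0 (shut) to 1.0 (fully open); "finger_force": force on a finger pad.
Only numpy, scipy, OpenCV 4.12 (cv2) and the standard library are available. Lean on these libraries where they do the work, as an engineer would, in place of code of your own. Each camera call takes 0.05 s, during which the arm holds its last target. There are 200 camera calls.

## Working session

There is one attempt and no reset: what is moved stays moved. The work goes in short steps, Python scripts to look and compute and a tool call to move; the robot and the scene stay as the last step left them, time stands still between calls to the robot, and variables do not carry over. Pictures are saved under pics/ and viewed, at most 10 in all, crops included, and the job is handed in when it is done.

Besides the shell and the picture viewer there is one more tool, called after "Call:" as name(argument=value, ...), one argument or row to a line, values as JSON. jog_arm: Moves the arm, as the interface text tells. Shift numbers are shares of 0.15 m and turn numbers shares of 60 degrees, none past 1 either way. Its arguments: {"type":"object","properties":{"steps":{"type":"array"},"grip_force":{"type":"number"}},"required":["steps"]}

```bash
mkdir -p pics; ls; cat > h.py <<'E'
import numpy as np,cv2
from cell import env,cams,ticket
def ray(name,uv):
    p=cams.camera_params(name);K=np.array(p["K"])
    d=np.linalg.inv(K)@np.array([uv[0],uv[1],1.])
    R=cv2.Rodrigues(np.array(p["rvec"],float))[0];t=np.array(p["tvec"],float).ravel()
    return -R.T@t,R.T@d
def onz(name,uv,z):
    c,d=ray(name,uv);return c+d*(z-c[2])/d[2]
def proj(name,P):
    p=cams.camera_params(name)
    return cv2.projectPoints(np.array(P,float).reshape(-1,3),np.array(p["rvec"],float),np.array(p["tvec"],float),np.array(p["K"],float),None)[0].reshape(-1,2)
def save(fn,im,s=1):
    im=cv2.resize(im,None,fx=s,fy=s,interpolation=cv2.INTER_CUBIC)
    cv2.imwrite(fn,im[:,:,::-1])
E
python3 - <<'E'
from h import *
s=env.observe();print(s["clock"],s["tcp_pos"],s["tool_rot"],env.tips_ahead)
a=cams.capture("top");b=cams.capture("scene")
np.save("top.npy",a);np.save("scene.npy",b)
save("pics/top.png",a,1.25);save("pics/scene.png",b,1.25)
print(ray("top",(320,200)),ray("scene",(320,200)))
E
```

```text
pics
0.0 [0.1771684  0.65085741 0.24264044] [[ 9.64867542e-01 -2.62736610e-01 -3.15430177e-04]
 [-2.62736774e-01 -9.64866236e-01 -1.59190680e-03]
 [ 1.13904267e-04  1.61885431e-03 -9.99998683e-01]] 0.017
(array([0.47021245, 0.12476086, 1.19791022]), array([ 0.05490142,  0.01590214, -0.99857085])) (array([ 0.85197822, -0.22277315,  0.77083346]), array([-0.37911224,  0.43015578, -0.8193889 ]))
```

View pics/top.png

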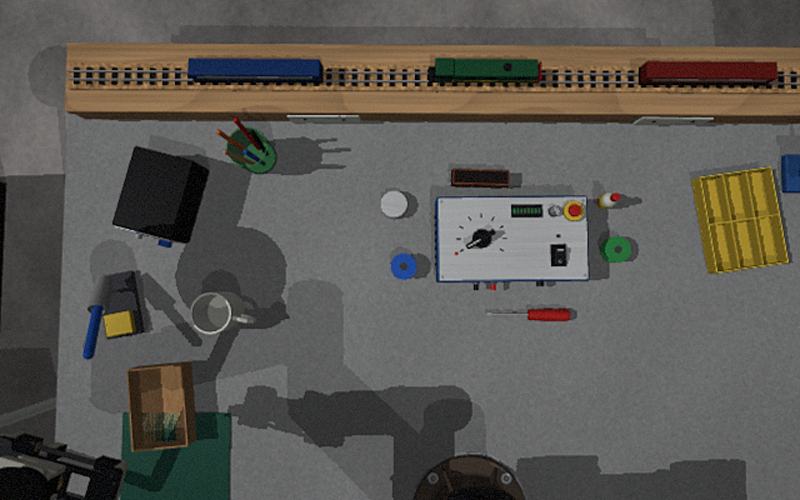

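View pics/scene.png

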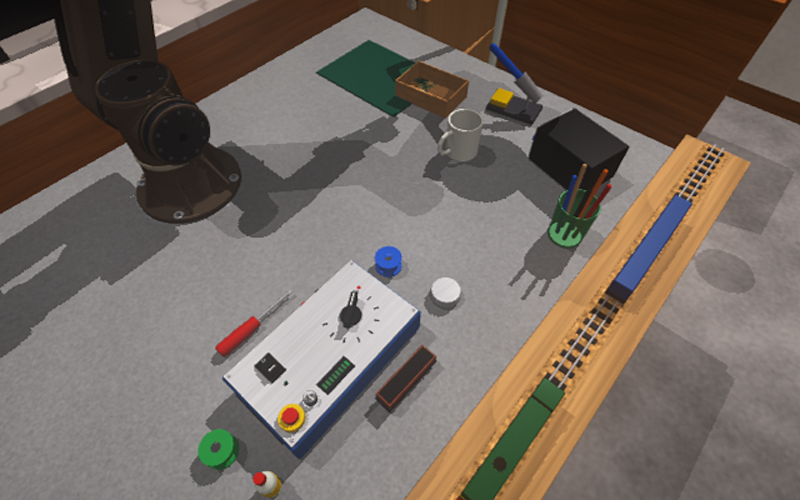

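Both views show the supply with the selector at about (482,238) in the top view and (352,312) in the scene view. The pointer is aimed near the red dot. The rocker is at (559,255) in the top view. Next I'll measure the panel frame and the bar direction.

```bash
cat > m.py <<'E'
from h import *
est={}
for n,c0 in (("top",(410,195)),("scene",(258,290))):
    im=np.load(n+".npy");hsv=cv2.cvtColor(im,cv2.COLOR_RGB2HSV)
    m=((hsv[...,1]<45)&(hsv[...,2]>150)).astype(np.uint8)
    m=cv2.morphologyEx(m,cv2.MORPH_OPEN,np.ones((3,3)))
    k,l,st,ce=cv2.connectedComponentsWithStats(m)
    i=1+np.argmin([np.hypot(*(ce[j]-c0))-st[j,4]/20 for j in range(1,k)])
    ct=max(cv2.findContours((l==i).astype(np.uint8),0,cv2.CHAIN_APPROX_NONE)[0],key=cv2.contourArea)[:,0]
    W=np.array([onz(n,p,.075)[:2] for p in cv2.convexHull(ct)[:,0]],np.float32)
    r=cv2.minAreaRect(W);print(n,st[i],r)
    # red dot
    red=((hsv[...,0]<8)|(hsv[...,0]>172))&(hsv[...,1]>110)&(hsv[...,2]>80)
    k,l,st,ce=cv2.connectedComponentsWithStats(red.astype(np.uint8))
    for j in range(1,k):
        if st[j,4]<40:
            w=onz(n,ce[j],.075)
            if abs(w[0]-r[0][0])<.1 and abs(w[1]-r[0][1])<.17: print("red",ce[j],st[j,4],w)
    # stop button
        elif st[j,4]<300: print("redbig",ce[j],st[j,4],onz(n,ce[j],.095))
E
python3 m.py
python3 - <<'E'
from h import *
t=np.load("top.npy");s=np.load("scene.npy")
a=cv2.resize(t[150:232,340:480],None,fx=4,fy=4,interpolation=cv2.INTER_CUBIC)
b=cv2.resize(s[210:292,230:370],None,fx=4,fy=4,interpolation=cv2.INTER_CUBIC)
# crops
a=cv2.resize(t[165:218,360:413],(400,400),interpolation=cv2.INTER_CUBIC);b=cv2.resize(s[222:275,255:308],(400,400),interpolation=cv2.INTER_CUBIC)
save("pics/c.png",np.hstack([a,b]))
E
```

```text
top [ 351  158  119   66 5479] ((0.5575945973396301, -0.0784900039434433), (0.1599292904138565, 0.2902456820011139), 0.8257269263267517)
redbig [521.69387755  54.7755102 ] 49 [ 0.89023904 -0.35115748  0.095     ]
redbig [491.8 157.2] 40 [ 0.63654887 -0.27348465  0.095     ]
redbig [459.2173913  167.98550725] 69 [ 0.609893   -0.19409324  0.095     ]
red [364.5 202.5] 4 [0.52628807 0.03356959 0.075     ]
red [393.78947368 229.10526316] 19 [ 0.46151902 -0.03799154  0.075     ]
redbig [438.83501684 251.74410774] 297 [ 0.40803229 -0.14277686  0.095     ]
scene [  180   167   221   190 12703] ((0.5789780616760254, 0.04233890771865845), (0.23388423025608063, 0.5318729281425476), 1.5641231536865234)
red [286.5 229.5] 4 [0.52656632 0.03319129 0.075     ]
redbig [323.78571429 307.15873016] 126 [ 0.70757767 -0.04953905  0.095     ]
redbig [231.84444444 332.71111111] 135 [ 0.6125132  -0.19588079  0.095     ]
redbig [207.28089888 382.74157303] 89 [ 0.64406992 -0.277934    0.095     ]
```

View pics/c.png

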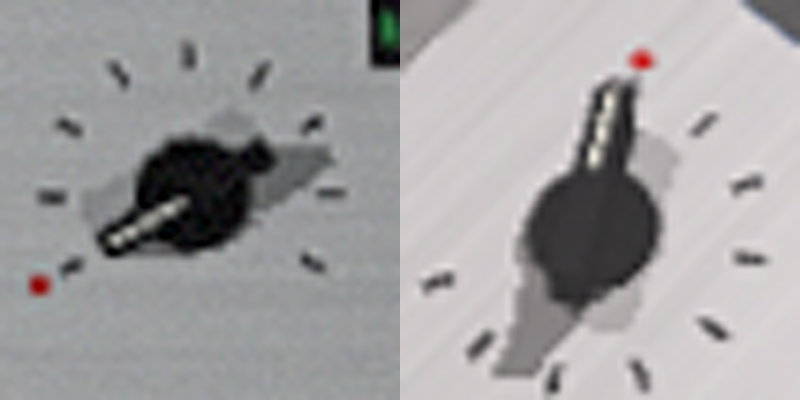

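The selector is at position 0. Its hub is at about (0.557, -0.017) and the case yaw is about 1°. I'll close the fingers and carry the tool over to the dial at height.

Call:
jog_arm(
  steps=[
    [-1,0.4,0.46,0,0],
    [-1,0.8,0.92,0,0],
    [-1,0.8,0.92,0,0],
    [-1,0.8,0.92,0,0],
    [-1,0.8,0.92,0,0],
    [-1,0.8,0.92,0,0],
  ],
  grip_force=10,
)

```text
clock: 0.6
tcp_pos: [0.258, 0.4831, 0.244]
tool_rot: [[0.964, -0.265, -0.0], [-0.265, -0.964, -0.0], [-0.0, 0.0, -1.0]]
ft_force: [-0.1, -0.8, -0.6]
opening: 0.608
finger_force: 0.0
```

Call:
jog_arm(
  steps=[
    [-1,0.8,0.92,0,0],
    [-1,0.8,0.92,0,0],
    [-1,0.8,0.92,0,0],
    [-1,0.8,0.92,0,0],
    [-1,0.8,0.92,0,0],
    [-1,0.8,0.92,0,0],
  ],
)

```text
clock: 1.1
tcp_pos: [0.3372, 0.3193, 0.2437]
tool_rot: [[0.964, -0.265, -0.0], [-0.265, -0.964, -0.0], [-0.0, 0.0, -1.0]]
ft_force: [0.5, 0.4, 0.4]
opening: 0.15
finger_force: 0.0
```

Call:
jog_arm(
  steps=[
    [-1,0.8,0.92,0,0],
    [-1,0.8,0.92,0,0],
    [-1,0.8,0.92,0,0],
    [-1,0.8,0.92,0,0],
    [-1,0.8,0.92,0,0],
    [-1,0.8,0.92,0,0],
  ],
)

```text
clock: 1.6
tcp_pos: [0.4169, 0.1553, 0.2434]
tool_rot: [[0.964, -0.266, -0.0], [-0.266, -0.964, -0.001], [-0.0, 0.001, -1.0]]
ft_force: [-0.1, 0.9, -0.3]
opening: 0.005
finger_force: 0.0
```

```bash
python3 -c "
from h import *
s=env.observe();R=np.array(s['tool_rot']);print(s['clock'],s['tcp_pos'],np.degrees(np.arctan2(R[1,0],R[0,0])),s['joint_pos'],s['opening'])"
```

```text
1.6 [0.41686241 0.15529265 0.24340356] -15.403142690468151 [ 8.02492565e-01 -3.11094437e-02 -4.66878266e-01  1.41592933e-04
 -1.13563585e+00  4.99408531e-01] 0.00471749474864143
```

Call:
jog_arm(
  steps=[
    [-1,0.86,0.945,0,-0.773],
    [-1,0.86,0.945,0,-0.773],
    [-1,0.86,0.945,0,-0.773],
    [-1,0.86,0.945,0,-0.773],
    [-1,0.86,0.945,0,-0.773],
    [-1,0.86,0.945,0,-0.773],
    [-1,0.86,0.945,0,-0.773],
    [-1,0.86,0.945,0,-0.773],
  ],
)

```text
clock: 2.27
tcp_pos: [0.504, -0.0135, 0.2429]
tool_rot: [[0.853, 0.522, -0.001], [0.522, -0.853, -0.0], [-0.001, -0.0, -1.0]]
ft_force: [0.0, -0.1, 0.2]
opening: 0.007
finger_force: 0.0
```

```bash
cat >> h.py <<'E'
def wcap(fn):
    s=env.observe();R=np.array(s["tool_rot"]);p=np.array(s["tcp_pos"]);c=cams.camera_params("wrist")
    T=np.eye(4);T[:3,:3]=R;T[:3,3]=p;T=T@np.array(c["mount"]);np.save("T.npy",T)
    im=cams.capture("wrist");np.save("wrist.npy",im);save(fn,im,1.25)
    print(s["clock"],p,np.degrees(np.arctan2(R[1,0],R[0,0])),s["joint_pos"][5],s["ft_force"])
def wz(uv,z):
    T=np.load("T.npy");K=np.array(cams.camera_params("wrist")["K"]);d=T[:3,:3]@(np.linalg.inv(K)@np.array([uv[0],uv[1],1.]));c=T[:3,3]
    return c+d*(z-c[2])/d[2]
E
python3 -c "
from h import *
wcap('pics/w1.png')"
```

```text
2.2667 [ 0.50396529 -0.01350717  0.24287244] 31.455689936290693 1.7564896728076675 [ 0.04984998 -0.08066213  0.22317524]
```

View pics/w1.png

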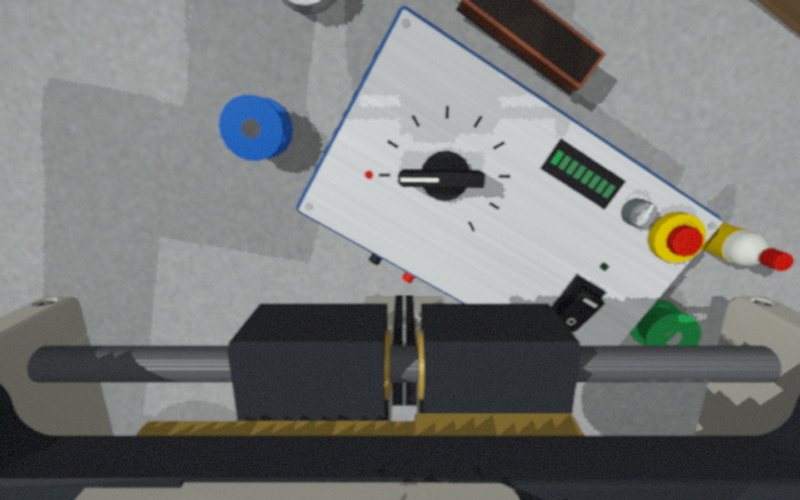

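The wrist view shows the selector at about (445,177) with its pointer on the zero tick (384,174). The sixth tick is at (504,176). The rocker's white line is at (590,301).

```bash
python3 - <<'E'
from h import *
im=np.load("wrist.npy");g=cv2.cvtColor(im,cv2.COLOR_RGB2GRAY)
m=((g<110)).astype(np.uint8)
k,l,st,ce=cv2.connectedComponentsWithStats(m)
P=[];
for j in range(1,k):
    r=np.hypot(*(ce[j]-np.array([356,141])))
    if r<60 and 5<st[j,4]<80: P.append(wz(ce[j],.0755)[:2])
P=np.array(P);A=np.c_[2*P,np.ones(len(P))];x=np.linalg.lstsq(A,(P**2).sum(1),rcond=None)[0]
c=x[:2];print(len(P),"hub",c,np.sqrt(x[2]+c@c))
print(np.sort(np.degrees(np.arctan2(*(P-c).T[::-1]))))
print("bar ends",wz((400/1.25,180/1.25),.101),wz((438/1.25,180/1.25),.101))
print("rocker white",wz((590/1.25,301/1.25),.091),"ring",wz((572/1.25,321/1.25),.083))
E
```

```text
9 hub [ 0.5568034  -0.01766479] 0.04540273222185086
[-119.04289521  -89.42892426  -59.26515745  -29.43525693    0.5242844
   30.46495062   60.81371331   90.98480638  121.02415398]
bar ends [0.53913693 0.01032297 0.101     ] [ 0.55298403 -0.01231779  0.101     ]
rocker white [ 0.53495724 -0.16826232  0.091     ] ring [ 0.51204402 -0.17240808  0.083     ]
```

Call:
jog_arm(
  steps=[
    [-1,0,0.02,0.3,0.013],
    [-1,0,0.02,0.6,0.013],
    [-1,0,0.02,0.8,0.013],
    [-1,0,0.02,0.933,0.013],
    [-1,0,0.02,0.933,0.013],
    [-1,0,0.02,0.933,0.013],
  ],
)

```text
clock: 2.82
tcp_pos: [0.5047, -0.0153, 0.1031]
tool_rot: [[0.863, 0.506, -0.002], [0.506, -0.863, -0.001], [-0.002, -0.0, -1.0]]
ft_force: [1.5, -0.2, 1.1]
opening: 0.007
finger_force: 0.0
```

Call:
jog_arm(
  steps=[
    [-1,0.06,0,0,0],
    [-1,0.12,0,0,0],
    [-1,0.12,0,0,0],
    [-1,0.12,0,0,0],
  ],
)

```text
clock: 3.15
tcp_pos: [0.5217, -0.0061, 0.1048]
tool_rot: [[0.863, 0.506, 0.002], [0.506, -0.863, 0.001], [0.002, 0.001, -1.0]]
ft_force: [-1.1, 1.1, -0.1]
opening: -0.002
finger_force: 0.0
```

```bash
cat >> h.py <<'E'
def rel():
    s=env.observe();R=np.array(s["tool_rot"]);v=R.T@(np.array([.5568,-.0177,.1])-np.array(s["tcp_pos"]))
    print("d %.4f r %.4f z %.4f"%(v[0],v[1],s["tcp_pos"][2]),"bar-equiv angle %.1f"%(np.degrees(np.arctan2(R[1,0],R[0,0]))+90),s["ft_force"],s["clock"])
def goto(th,d=.015,r=.028,z=.102):
    s=env.observe();R=np.array(s["tool_rot"]);t=np.radians(th);u=np.array([np.cos(t),np.sin(t)]);n=np.array([u[1],-u[0]])
    p=np.array([.5568,-.0177])+r*u-d*n
    v=R.T@(np.r_[p,z]-np.array(s["tcp_pos"]));yaw=np.degrees(np.arctan2(R[1,0],R[0,0]))
    a=(yaw-(th-90)+180)%360-180
    print("th",th,np.round(v/.15,3),"turn %.3f"%(a/60))
E
python3 -c "
from h import *
rel()
for th in (120.7,105,90.7,60.7): goto(th)"
```

```text
d 0.0244 r 0.0278 z 0.1048 bar-equiv angle 120.4 [-1.06507555  1.11077833 -0.10551153] 3.15
th 120.7 [ 0.062 -0.001  0.019] turn -0.005
th 105 [ 0.116 -0.021  0.019] turn 0.257
th 90.7 [ 0.168 -0.026  0.019] turn 0.495
th 60.7 [0.274 0.005 0.019] turn 0.995
```

```bash
python3 -c "
from h import *
for th in (117,112,107,102,98,94): goto(th)"
```

```text
th 117 [ 0.074 -0.007  0.019] turn 0.057
th 112 [ 0.091 -0.014  0.019] turn 0.140
th 107 [ 0.109 -0.02   0.019] turn 0.223
th 102 [ 0.127 -0.023  0.019] turn 0.307
th 98 [ 0.142 -0.025  0.019] turn 0.373
th 94 [ 0.156 -0.026  0.019] turn 0.440
```

Call:
jog_arm(
  steps=[
    [-1,0.03,0,0.015,0],
    [-1,0.062,0,0.015,0],
    [-1,0.074,-0.007,0.015,0.057],
    [-1,0.091,-0.014,0.015,0.14],
    [-1,0.109,-0.02,0.015,0.223],
    [-1,0.127,-0.023,0.015,0.307],
    [-1,0.142,-0.025,0.015,0.373],
    [-1,0.156,-0.026,0.015,0.44],
    [-1,0.156,-0.026,0.015,0.44],
  ],
)

```text
clock: 3.9
tcp_pos: [0.5381, 0.0082, 0.1012]
tool_rot: [[0.998, 0.066, -0.001], [0.066, -0.998, -0.001], [-0.001, 0.0, -1.0]]
ft_force: [-2.8, -0.2, 1.3]
opening: 0.006
finger_force: 1.3
```

```bash
python3 -c "
from h import *
rel()
wcap('pics/w2.png')"
```

```text
d 0.0169 r 0.0271 z 0.1012 bar-equiv angle 93.8 [-2.76155551 -0.15878289  1.26831308] 3.9
3.9 [0.53810971 0.00818696 0.10122347] 3.7750118187237 1.257105998386813 [-2.76155551 -0.15878289  1.26831308]
```

View pics/w2.png

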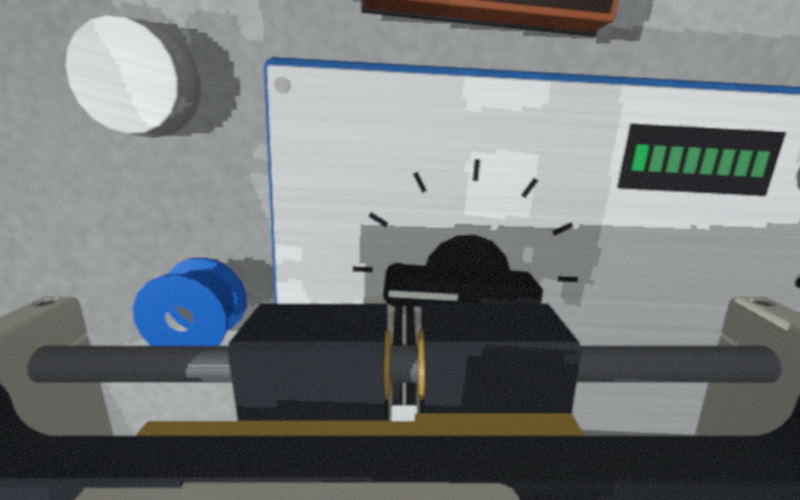

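The bar has moved to about 90.5°, which is position 1: in the tool frame its white line runs (388,294)→(457,298). I'll carry on a click at a time.

```bash
python3 -c "
from h import *
for th in (89,84,79,74,69,64): goto(th)"
```

```text
th 89 [ 0.029 -0.014 -0.005] turn 0.084
th 84 [ 0.047 -0.021 -0.005] turn 0.167
th 79 [ 0.064 -0.026 -0.005] turn 0.250
th 74 [ 0.083 -0.029 -0.005] turn 0.334
th 69 [ 0.101 -0.031 -0.005] turn 0.417
th 64 [ 0.12  -0.031 -0.005] turn 0.500
```

Call:
jog_arm(
  steps=[
    [-1,0.02,-0.009,0,0.1],
    [-1,0.041,-0.017,0,0.2],
    [-1,0.063,-0.022,0,0.3],
    [-1,0.085,-0.025,0,0.4],
    [-1,0.107,-0.025,0,0.5],
    [-1,0.107,-0.025,0,0.5],
    [-1,0.107,-0.025,0,0.5],
  ],
)

```text
clock: 4.53
tcp_pos: [0.5536, 0.0133, 0.1013]
tool_rot: [[0.9, -0.436, -0.001], [-0.436, -0.9, 0.0], [-0.001, 0.0, -1.0]]
ft_force: [-4.2, 2.1, 3.4]
opening: 0.004
finger_force: 2.5
```

```bash
python3 -c "
from h import *
rel()"
```

```text
d 0.0164 r 0.0265 z 0.1013 bar-equiv angle 64.1 [-4.23320017  2.07566099  3.4080578 ] 4.5333
```

```bash
python3 -c "
from h import *
wcap('pics/w3.png')
im=np.load('wrist.npy')[150:260,260:500];save('pics/w3c.png',im,3)"
```

```text
4.5333 [0.55357516 0.01332766 0.10126208] -25.85766316728281 0.7427911389342049 [-4.23320017  2.07566099  3.4080578 ]
```

View pics/w3c.png

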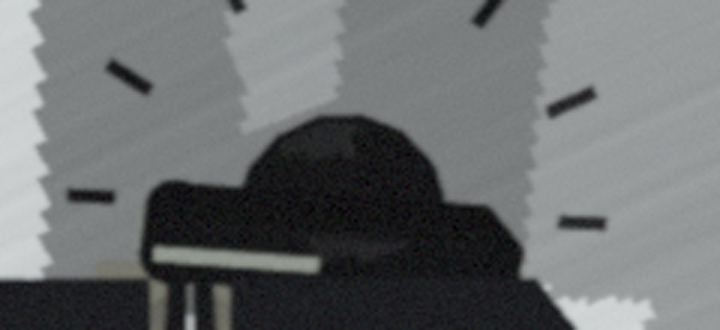

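Position 2 (the bar is at about 60°). The tool is pressing close to the axis, so I'll shift the contact outward for leverage.

```bash
python3 -c "
from h import *
goto(64.1,.0175,.036)
for th in (58,52,46,40,34): goto(th,.016,.036)"
```

```text
th 64.1 [-0.007 -0.064 -0.005] turn 0.001
th 58 [ 0.029 -0.074 -0.005] turn 0.103
th 52 [ 0.056 -0.081 -0.005] turn 0.203
th 46 [ 0.083 -0.085 -0.005] turn 0.303
th 40 [ 0.111 -0.086 -0.005] turn 0.403
th 34 [ 0.138 -0.085 -0.005] turn 0.503
```

Call:
jog_arm(
  steps=[
    [-1,-0.02,-0.03,0,0],
    [-1,-0.015,-0.064,0,0],
    [-1,0.023,-0.074,0,0.1],
    [-1,0.05,-0.081,0,0.2],
    [-1,0.077,-0.085,0,0.3],
    [-1,0.105,-0.086,0,0.4],
    [-1,0.132,-0.085,0,0.5],
    [-1,0.132,-0.085,0,0.5],
    [-1,0.132,-0.085,0,0.5],
  ],
)

```text
clock: 5.33
tcp_pos: [0.578, 0.0162, 0.1013]
tool_rot: [[0.562, -0.827, 0.0], [-0.827, -0.562, 0.0], [0.0, -0.0, -1.0]]
ft_force: [0.3, 0.1, 0.4]
opening: 0.002
finger_force: 0.0
```

```bash
cat >> h.py <<'E'
def bar():
    # white line nearest the fingers -> bar angle in world
    wcap('pics/tmp.png');im=np.load('wrist.npy');h=cv2.cvtColor(im,cv2.COLOR_RGB2HSV)
    m=((h[...,2]>135)&(h[...,1]<60)).astype(np.uint8);m[:215]=0;m[243:]=0
    k,l,st,ce=cv2.connectedComponentsWithStats(m)
    for j in range(1,k):
        if 60<st[j,4]<900 and 25<st[j,2]<90:
            ys,xs=np.where(l==j);f=cv2.fitLine(np.c_[xs,ys].astype(np.float32),2,0,.01,.01).ravel()
            a=wz((ce[j][0]-15*f[0],ce[j][1]-15*f[1]),.101);b=wz((ce[j][0]+15*f[0],ce[j][1]+15*f[1]),.101)
            e=(a-b)[:2];print("line",st[j],"angle %.1f"%np.degrees(np.arctan2(e[1],e[0])),"towards hub from mid",(a+b)[:2]/2)
E
python3 -c "
from h import *
rel();bar()
for th in (28,22,16,10,4): goto(th,.016,.036)"
```

```text
d 0.0161 r 0.0367 z 0.1013 bar-equiv angle 34.2 [0.25231888 0.0695897  0.44588107] 5.3333
5.3333 [0.57804931 0.01623872 0.10129255] -55.78438740417296 0.23080123157101481 [0.25231888 0.0695897  0.44588107]
line [555 215  37  28 303] angle 87.7 towards hub from mid [ 0.4934043  -0.06730084]
line [334 233  54   7 221] angle 31.0 towards hub from mid [ 0.57385593 -0.00751558]
th 28 [ 0.028 -0.007 -0.005] turn 0.104
th 22 [ 0.055 -0.014 -0.005] turn 0.204
th 16 [ 0.082 -0.018 -0.005] turn 0.304
th 10 [ 0.109 -0.02  -0.005] turn 0.404
th 4 [ 0.137 -0.018 -0.005] turn 0.504
```

Position 3 (bar at 31.0°), with no residual force. Next click.

Call:
jog_arm(
  steps=[
    [-1,0.028,-0.007,0,0.1],
    [-1,0.055,-0.014,0,0.2],
    [-1,0.082,-0.018,0,0.3],
    [-1,0.109,-0.02,0,0.4],
    [-1,0.137,-0.018,0,0.504],
    [-1,0.137,-0.018,0,0.504],
    [-1,0.137,-0.018,0,0.504],
  ],
)

```text
clock: 5.97
tcp_pos: [0.5913, 0.0005, 0.1013]
tool_rot: [[0.07, -0.998, 0.0], [-0.998, -0.07, 0.0], [-0.0, -0.0, -1.0]]
ft_force: [1.1, -0.4, 0.5]
opening: 0.003
finger_force: 0.0
```

```bash
python3 -c "
from h import *
rel();bar()
for th in (-2,-8,-14,-20,-26): goto(th,.016,.036)"
```

```text
d 0.0157 r 0.0357 z 0.1013 bar-equiv angle 4.0 [ 1.13905372 -0.35218701  0.53878392] 5.9667
5.9667 [5.91265302e-01 4.76058702e-04 1.01336447e-01] -85.96180002801198 -0.26071148429408586 [ 1.13905372 -0.35218701  0.53878392]
line [332 233  54   7 209] angle 0.8 towards hub from mid [ 0.57665222 -0.0174596 ]
th -2 [ 0.024 -0.013 -0.004] turn 0.101
th -8 [ 0.051 -0.02  -0.004] turn 0.201
th -14 [ 0.078 -0.024 -0.004] turn 0.301
th -20 [ 0.105 -0.025 -0.004] turn 0.401
th -26 [ 0.133 -0.024 -0.004] turn 0.501
```

Position 4 (bar at 0.8°). Next, position 5.

Call:
jog_arm(
  steps=[
    [-1,0.025,-0.01,0,0.1],
    [-1,0.051,-0.017,0,0.2],
    [-1,0.078,-0.021,0,0.3],
    [-1,0.105,-0.022,0,0.4],
    [-1,0.133,-0.021,0,0.501],
    [-1,0.133,-0.021,0,0.501],
    [-1,0.133,-0.021,0,0.501],
  ],
)

```text
clock: 6.6
tcp_pos: [0.5957, -0.0192, 0.1014]
tool_rot: [[-0.438, -0.899, 0.0], [-0.899, 0.438, 0.0], [-0.0, -0.0, -1.0]]
ft_force: [0.4, 0.0, -0.1]
opening: 0.003
finger_force: 0.0
```

```bash
python3 -c "
from h import *
rel();bar()
for th in (-32,-38,-44,-49,-53): goto(th,.016,.036)"
```

```text
d 0.0157 r 0.0356 z 0.1014 bar-equiv angle -26.0 [ 0.37875593  0.03554792 -0.06673553] 6.6
6.6 [ 0.59567065 -0.01917322  0.10142144] -115.99638228913336 -0.7491944375638012 [ 0.37875593  0.03554792 -0.06673553]
line [332 232  54   8 252] angle -29.4 towards hub from mid [ 0.57295696 -0.026649  ]
th -32 [ 0.024 -0.013 -0.004] turn 0.100
th -38 [ 0.051 -0.02  -0.004] turn 0.200
th -44 [ 0.078 -0.024 -0.004] turn 0.300
th -49 [ 0.101 -0.026 -0.004] turn 0.383
th -53 [ 0.119 -0.025 -0.004] turn 0.450
```

Position 5 (bar at -29.4°). For the last click I'll stop a little short.

Call:
jog_arm(
  steps=[
    [-1,0.025,-0.01,0,0.1],
    [-1,0.051,-0.017,0,0.2],
    [-1,0.078,-0.021,0,0.3],
    [-1,0.101,-0.023,0,0.383],
    [-1,0.119,-0.022,0,0.45],
    [-1,0.119,-0.022,0,0.45],
    [-1,0.119,-0.022,0,0.45],
  ],
)

```text
clock: 7.23
tcp_pos: [0.5908, -0.0366, 0.1014]
tool_rot: [[-0.799, -0.601, 0.0], [-0.601, 0.799, -0.0], [-0.0, -0.0, -1.0]]
ft_force: [0.8, 0.8, -0.8]
opening: 0.008
finger_force: 0.0
```

```bash
python3 -c "
from h import *
rel();bar()"
```

```text
d 0.0158 r 0.0355 z 0.1014 bar-equiv angle -53.0 [ 0.77977931  0.79596392 -0.77123374] 7.2333
7.2333 [ 0.59079838 -0.03658619  0.10142033] -143.03166419540975 -1.1937678845594744 [ 0.77977931  0.79596392 -0.77123374]
line [330 228  55   9 230] angle -59.1 towards hub from mid [ 0.56707736 -0.03493222]
```

Position 6 (bar at -59.1° against an expected -59.3°). I'll back off and lift.

Call:
jog_arm(
  steps=[
    [-1,-0.15,0,0,0],
    [-1,-0.2,0,0,0],
    [-1,-0.2,0,-0.25,0],
    [-1,-0.2,0,-0.5,0],
    [-1,-0.2,0,-0.5,0],
    [-1,-0.2,0,-0.5,0.1],
    [-1,-0.2,0,-0.5,0.2],
    [-1,-0.2,0,-0.5,0.4],
    [-1,-0.2,0,-0.5,0.5],
    [-1,-0.2,0,-0.5,0.605],
  ],
)

```text
clock: 8.12
tcp_pos: [0.6149, -0.0186, 0.1763]
tool_rot: [[-0.999, -0.052, 0.0], [-0.052, 0.999, 0.0], [-0.0, 0.0, -1.0]]
ft_force: [0.3, -0.9, -0.1]
opening: 0.005
finger_force: 0.0
```

```bash
cat >> h.py <<'E'
def pr(xo=.013,z=.125):
    s=env.observe();R=np.array(s["tool_rot"]);t=np.radians(.7)
    p=np.array([.5247,-.1681])+xo*np.array([np.cos(t),np.sin(t)])
    yaw=np.degrees(np.arctan2(R[1,0],R[0,0]))
    print(s["clock"],s["tcp_pos"],"yaw",yaw,np.round(R.T@(np.r_[p,z]-np.array(s["tcp_pos"]))/.15,3),"turn",((yaw+179.3+180)%360-180)/60,s["joint_pos"][5],s["ft_force"])
E
python3 -c "
from h import *
pr()"
```

```text
8.1167 [ 0.61493125 -0.01860491  0.17628266] yaw -176.99390486254563 [ 0.566 -0.967  0.342] turn 0.038434918957572964 -1.8051055825623448 [ 0.31416371 -0.92193891 -0.10524378]
```

Call:
jog_arm(
  steps=[
    [-1,0.566,-0.967,0,0.038],
    [-1,0.566,-0.967,0,0.038],
    [-1,0.566,-0.967,0,0.038],
    [-1,0.566,-0.967,0,0.038],
    [-1,0.566,-0.967,0,0.038],
    [-1,0.566,-0.967,0.2,0.038],
    [-1,0.566,-0.967,0.34,0.038],
    [-1,0.566,-0.967,0.34,0.038],
  ],
)

```text
clock: 8.78
tcp_pos: [0.5355, -0.1683, 0.1216]
tool_rot: [[-1.0, -0.017, -0.006], [-0.017, 1.0, 0.001], [0.006, 0.001, -1.0]]
ft_force: [-1.7, 0.9, -0.8]
opening: 0.001
finger_force: 0.0
```

```bash
python3 -c "
from h import *
pr()
a=cams.capture('top');b=cams.capture('scene')
a=cv2.resize(a[160:225,350:480],(800,400),interpolation=cv2.INTER_CUBIC)
b=cv2.resize(b[215:325,165:365],None,fx=2.9,fy=2.9,interpolation=cv2.INTER_CUBIC)
save('pics/p1.png',b)"
```

```text
8.7833 [ 0.53547989 -0.16831543  0.12158882] yaw -179.0527734457665 [-0.015  0.002 -0.023] turn 0.00412044257055868 -1.5966901261688298 [-1.71686326  0.8833134  -0.80901446]
```

View pics/p1.png

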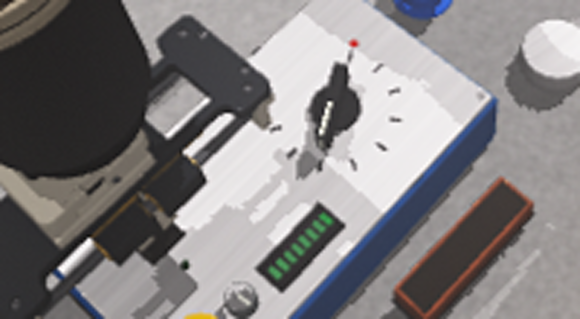

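The selector's white line at (325,115) points directly away from the red dot at (353,43), which is 9 V. Fingertips are over the rocker's raised end, so I'll press it now.

Call:
jog_arm(
  steps=[
    [-1,-0.01,0,0.04,0],
    [-1,-0.01,0,0.07,0],
    [-1,-0.01,0,0.09,0],
    [-1,-0.01,0,0.11,0],
    [-1,-0.01,0,0.125,0],
    [-1,-0.01,0,0.14,0],
    [-1,-0.01,0,0.14,0],
    [-1,-0.01,0,0.14,0],
  ],
)

```text
clock: 9.55
tcp_pos: [0.5409, -0.1683, 0.105]
tool_rot: [[-1.0, -0.016, 0.002], [-0.016, 1.0, -0.0], [-0.002, -0.0, -1.0]]
ft_force: [4.4, -0.3, 3.3]
opening: 0.006
finger_force: 2.2
```

```bash
python3 -c "
from h import *
pr()"
```

```text
9.55 [ 0.54088959 -0.16834803  0.10499622] yaw -179.06694903466106 [ 0.021  0.003 -0.133] turn 0.0038841827556491165 -1.598717659694993 [ 4.42741587 -0.33426341  3.28815438]
```

Call:
jog_arm(
  steps=[
    [-1,0.01,0,0.01,0],
    [-1,0.015,0,0.02,0],
    [-1,0.015,0,0.025,0],
    [-1,0.015,0,0.025,0],
    [-1,0.015,0,0.025,0],
  ],
)

```text
clock: 9.97
tcp_pos: [0.541, -0.1685, 0.1043]
tool_rot: [[-1.0, -0.018, 0.008], [-0.018, 1.0, -0.001], [-0.008, -0.001, -1.0]]
ft_force: [2.9, 3.9, 22.1]
opening: 0.006
finger_force: 11.1
```

Call:
jog_arm(
  steps=[
    [-1,0,0,-0.2,0],
    [-1,0,0,-0.4,0],
    [-1,-0.2,0.3,-0.6,0],
    [-1,-0.3,0.5,-0.6,0],
    [-1,-0.6,0.8,-0.6,0],
    [-1,-0.6,0.8,-0.6,0],
    [-1,-0.6,0.8,-0.6,0],
    [-1,-0.6,0.8,-0.6,0],
  ],
)

```text
clock: 10.63
tcp_pos: [0.6247, -0.0457, 0.189]
tool_rot: [[-1.0, -0.017, -0.004], [-0.017, 1.0, -0.0], [0.004, -0.0, -1.0]]
ft_force: [-0.3, 0.0, -0.5]
opening: 0.004
finger_force: 0.0
```

```bash
python3 -c "
from h import *
wcap('pics/w4.png')
b=cams.capture('scene');t=cams.capture('top')
b=cv2.resize(b[215:345,165:365],None,fx=2.,fy=2.,interpolation=cv2.INTER_CUBIC)
t=cv2.resize(t[160:225,350:480],(400,260)[::1] and (390,260),interpolation=cv2.INTER_CUBIC)
save('pics/p2.png',np.hstack([b,t]))
b=np.load('wrist.npy');print(b.shape)"
```

```text
10.6333 [ 0.62472019 -0.0457373   0.18903336] -178.99995294156264 -1.7907000944229958 [-0.31769776  0.01993884 -0.51422842]
(400, 640, 3)
```

View pics/p2.png

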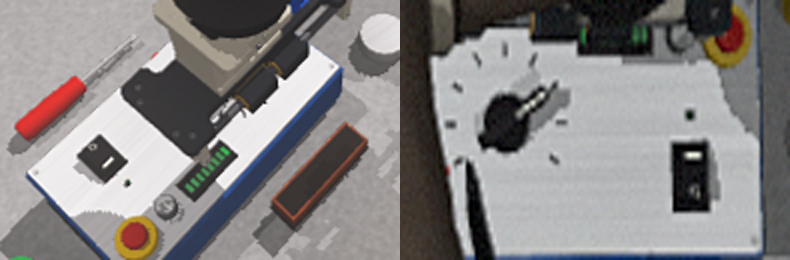

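The top view still shows the selector at 9 V. I'll check the rocker tilt numerically from how the white line and ring shifted in the image.

```bash
python3 - <<'E'
from h import *
t=np.radians(.7);ux=np.array([np.cos(t),np.sin(t),0]);pv=np.array([.5247,-.1681,.0815])
def pts(tilt): # +x end raised by 0.2-tilt
    a=.2-tilt;e=np.array([ux[0]*np.cos(a),ux[1]*np.cos(a),np.sin(a)]);n=np.array([-ux[0]*np.sin(a),-ux[1]*np.sin(a),np.cos(a)])
    return [pv+.011*e+.0075*n,pv-.011*e+.0075*n]
for n in ("scene","top"):
    print(n,"model off",proj(n,pts(0)).round(1).tolist(),"on",proj(n,pts(.4)).round(1).tolist())
    c=proj(n,[pv+[0,0,.0075]])[0]
    for lab,im in (("before",np.load(n+".npy")),("now",cams.capture(n))):
        g=im.min(2).astype(int);m=(g>95).astype(np.uint8)
        k,l,st,ce=cv2.connectedComponentsWithStats(m)
        print(lab,[(ce[j].round(1).tolist(),int(st[j,4])) for j in range(1,k) if st[j,4]<60 and np.hypot(*(ce[j]-c))<13])
E
```

```text
scene model off [[216.6, 294.8], [210.0, 288.8]] on [[218.1, 296.6], [210.4, 288.9]]
before [([217.0, 294.0], 13)]
now [([218.6, 295.8], 19)]
top model off [[448.3, 199.4], [448.1, 208.3]] on [[447.8, 198.2], [448.5, 207.0]]
before [([448.2, 199.4], 9), ([447.5, 209.0], 2)]
now [([447.0, 198.5], 10), ([447.0, 207.0], 1), ([449.0, 208.0], 1)]
```

```bash
python3 -c "
import cv2,numpy as np
from h import *
b=np.load('scene.npy')[278:312,195:235];a=cams.capture('scene')[278:312,195:235]
save('pics/p3.png',np.hstack([cv2.resize(x,(400,340),interpolation=cv2.INTER_CUBIC) for x in (b,a)]))"
```

```text
(no output)
```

View pics/p3.png

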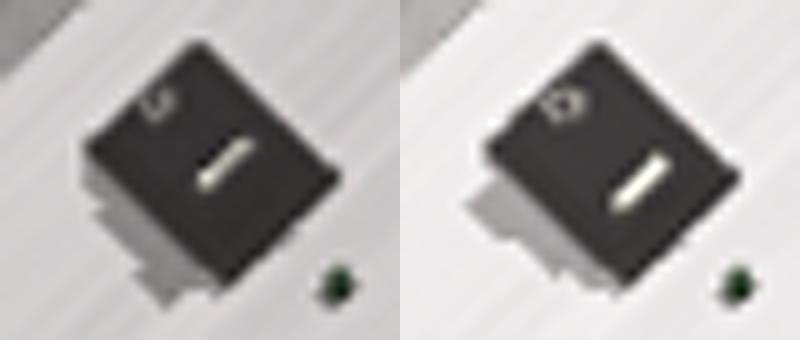

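The white line moved by (1.6, 1.8) px and the model for "on" predicts (1.5, 1.8). The shadow has also switched ends, so the rocker is on.

```bash
python3 -c "
from h import *
print(ticket.finish_job())"
```

```text
the job is handed in; nothing more can be done
None
```

I turned the selector to the sixth click (9 V), then pressed the rocker on, moved the arm clear and handed the job in; camera checks showed both in place, but the hand-in gave no verdict.

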